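Shut the hopper cover and hold the inspection flap at the set mark

TASK

On the steel seasoning dosing box, first slide the flat cover fully home over the open hopper compartment while the inspection flap is still down. Then lift the inspection flap, which has a bar handle, until its pointer lines up with the black marker clip on the graduated arc, and finish while holding it still there: the flap falls shut by itself, so do not let go. Leave the marker clip where it is set, and do not disturb the tin, the jar and the brush standing around.

Things in the scene. Friction and masses are not known exactly. Their poses are not given: they have to be found in the camera images.
- unit: fixed steel dosing box, 140 (x) x 400 (y) x 85 mm high; origin at the centre of its underside, x away from its front, y to its left seen from the robot, z up. On top, right to left: closed deck, open hopper compartment (y -82 to 20 mm), inspection hatch with flap (y 30 to 178). At the front left a thin graduated arc (radius 118 mm about the hinge, x = -75) rises to 210 mm above the table
- cover (a joint): flat aluminium cover 122 x 114 x 3 mm, top face 89 mm above the table, captive in guide rails along the box's y; value is how far it is open in m: 0 = fully home over the compartment against its end stop (cover slid towards the flap, box +y), 0.10 = fully open (box -y). Sliding friction about 1.5 N
- cover_tab (a point): upright grip tab on the cover, 50 (along box x) x 12 (along box y) x 32 mm high above the cover's face, top 121 mm above the table; the point lies 10 mm below the tab's top, on its centre; pinch it across box y
- flap (a joint): inspection flap, a steel plate 124 x 146 x 3 mm, 0.28 to 0.49 kg, hinged on the box's left side about an axis along box x; value is its opening angle in rad: 0 = shut, lying level and pointing to box -y from the hinge; grows as the -y edge rises, up to 1.45. Swings freely and falls shut when let go
- flap_hinge (a point): point on the flap's hinge axis at box x = 0 (box y = +180 mm, 88 mm above the table); the axis runs along box x; fixed to the box, so its axes are the box's
- flap_bar (a point): centre of the round bar of the flap's handle: dark steel, 10 mm thick, running 84 mm along box x between two posts, 105 mm from the hinge measured along the flap and 42 mm above the flap's hinge plane (37 mm clear below the bar); pinch it across box y, the bar can turn in the fingers; axes move with the flap
- flap_pointer (a point): tip of the flap's pointer on its front edge, 106 mm from the hinge axis, moving just inside the arc; axes turn with the flap (its y lies along the flap)
- marker (a joint): black marker clip, 22 x 14 mm with a small dark thumb screw in front, set by friction on the graduated arc; value is the flap angle in rad that it marks (0 = level with the hinge, grows upward as the flap does)
- marker_tip (a point): centre of the marker clip, 119 mm from the hinge axis, 79 mm in front of the box's middle; axes turn with the marker about the hinge (its y lies along the marked direction)
- cure_tin: bystander: white tin with red cap, 60 mm wide, 100 mm high, loose behind the box; origin at the centre of its underside
- pepper_jar: bystander: brown spice jar with black cap, 52 mm wide, 85 mm high, loose left of the box; origin at the centre of its underside
- board_brush: bystander: blue scrubbing brush 30 x 110 x 42 mm, loose behind the box's left part; origin at the centre of its underside

How it is judged:
On the way:
1. the cover is fully home over the compartment, with the flap still down (value of joint cover below 0.006 m and value of joint flap below 0.12 rad), for 0.2 s.
At the end, for the whole second after the job is handed in: The program ends holding: the flap stands within 0.07 rad (4 degrees) of the marker's angle, still (under 0.05 rad/s), with the fingers bearing on it (over 0.5 N), and the cover is home (open less than 6 mm) (angle between the y axis of flap_pointer and the y axis of marker_tip, either way round below 0.07 rad and velocity of joint flap between -0.05 and 0.05 rad/s and contact force between the fingers and unit above 0.5 N and value of joint cover below 0.006 m); the arm keeps its last pose, push and grip.
It fails at once if the marker clip is shifted by more than 8 mm (distance of marker_tip from where it was at the start of the episode above 0.008 m).
It fails at once if the tin, jar or brush is moved by more than 30 mm, or the tin or jar is tipped over (distance of any of cure_tin, pepper_jar, board_brush from where it was at the start of the episode above 0.03 m or angle between any of cure_tin, pepper_jar's own z axis and vertical above 0.5 rad).
It also fails if it takes over 58 s, if anything falls off the work surface, if the arm or the gripper's body presses on something with over 40 N, if the wrist force passes 120 N, or if a joint passes its speed limit or range.

ROBOT

A 7-joint arm with a two-finger parallel gripper is mounted at the origin on the work surface; the furniture and walls round the work are solid. World frame = base frame: x ahead of the robot, y to its left, z up, the work surface at z = 0. Lengths are in m, angles in rad, forces in N, time in s.
With the tool pointing down it reaches from about 0.4 to 0.85 m from the base axis. Payload 10.4 kg.
Tool frame: the origin (TCP) lies on the centre line of the jaws, within the pads' length; the fingertips stand 8 mm ahead of it and the grasp point (between the pads) lies 11 mm behind it (r.finger_overhang is the distance from the TCP to the fingertips, in m); z points along the fingers, y is the line along which they close (so a half turn about z gives the same grasp; the last joint's range is limited). The gripper opens to 87 mm and grips with 3 to 60 N. Pads are 19 mm wide; open, the fingers measure 117 mm over their backs; the gripper's body (75 mm by 190 mm) begins 51 mm behind the grasp point.
Start: joints at [-1.145, 0.332, -0.065, 1.46, 0.022, 1.35, -0.088], TCP at [0.271, 0.563, 0.231] pointing down, gripper open.
Joint ranges: [-2.6, 2.6], [-0.5, 2.12], [-1.47, 1.34], [0.16, 2.42], [-1.27, 4.41], [0.06, 2.06], [-2.6, 2.6]. Speed limits (rad/s): [2.22, 2.22, 2.79, 2.79, 3.14, 3.14, 3.14].

INTERFACE

Orientations are given as a unit quaternion [x, y, z, w].
In Python, from bench import r, vision gives the robot as it stands.
- The arm moves only by the tool drive_tool, never from a script. Its argument "series" is a list of rows, each a list of 2 entries, a list of its own where there are three numbers: the shift along the world's x, y, z in cm, then the turn about the world's z in degrees. A call has exactly 10 rows; each row shifts and turns the commanded pose from where the row before left it; what a row does not reach is not made up. A row lasts 1/8 s, in which the tool goes at most 62.5 mm and 10.7 degrees, less where a joint would pass 70% of its speed; a pose out of reach is approached as far as the arm can. A call with a gripper value outside its range is refused whole. "hand" is the closure, from 0 (fully open) to 1 (shut), set as the call begins (left out, the last holds). The fingers move at their own pace and stop on an object; "newtons" is the grip in N (left out, the last holds). Time passes only in rows, so rows that do not move let the fingers close, or fill a call up. It gives the time, the measured TCP pose, the force, the opening and the grip force at its end, in the units of the state.
- r.read_state(): the state, without advancing time (a new reading comes with each control period).
- vision.camera(name): name is "scene" or "top"; returns a dict with "color" (480x640x3 uint8, red, green, blue), "intrinsics" (3x3 intrinsics, pixels), "R" (3x3) and "t" (3): a world point X has camera coordinates R X + t. Camera axes: x right, y down, z forward; pixel columns grow to the right and rows downward; lengths in m; the calibration is good to about 2 mm. A picture is of the moment at which its call begins. There is no depth.
- r.close_job(): hands the job in; it is judged then, once.
The state is a dict: "time": time; "joint_positions": joint angles; "joint_vel": joint speeds; "joint_torque": joint torques, N m; "ee_pos": TCP position; "eef_rot": TCP orientation; "ft_force": force on the tool from outside, world axes, zero at the start; "torque": the same for the moment, N m; "width": finger opening in m; "grip_force": force on a finger pad.
Only numpy, scipy, OpenCV 4.12 (cv2) and the standard library are available. Lean on these libraries where they do the work, as an engineer would, in place of code of your own. Each camera call takes 0.05 s, during which the arm holds its last target. There are 200 camera calls.

## Working session

There is one attempt and no reset: what is moved stays moved. The work goes in short steps, Python scripts to look and compute and a tool call to move; the robot and the scene stay as the last step left them, time stands still between calls to the robot, and variables do not carry over. Pictures are saved under pics/ and viewed, at most 10 in all, crops included, and the job is handed in when it is done.

Besides the shell and the picture viewer there is one more tool, called as a command line: name --argument value ..., lists and objects as JSON in quotes. drive_tool: Moves the arm, as the interface text tells. Its arguments: {"type":"object","properties":{"series":{"type":"array"},"hand":{"type":"number"},"newtons":{"type":"number"}},"required":["series"]}

```bash
mkdir -p pics; python3 - <<'E'
from bench import r,vision
import cv2,json,numpy as np
for n in("scene","top"):
    c=vision.camera(n); cv2.imwrite(f"pics/{n}0.png",c["color"][:,:,::-1])
    json.dump({k:np.array(c[k]).tolist() for k in("intrinsics","R","t")},open(n+".json","w"))
    print(n,-np.array(c["R"]).T@np.array(c["t"]))
s=r.read_state();print(s["time"],s["ee_pos"],s["eef_rot"],s["width"])
E
```

```text
scene [-0.08996872 -0.19524112  0.58987862]
top [0.39204349 0.11501736 1.15910988]
0.1 [0.27102839 0.56278536 0.22981572] [ 2.22523709e-01  9.74927055e-01 -6.49624275e-04 -1.16362172e-04] 0.08690044201988997
```

View pics/scene0.png

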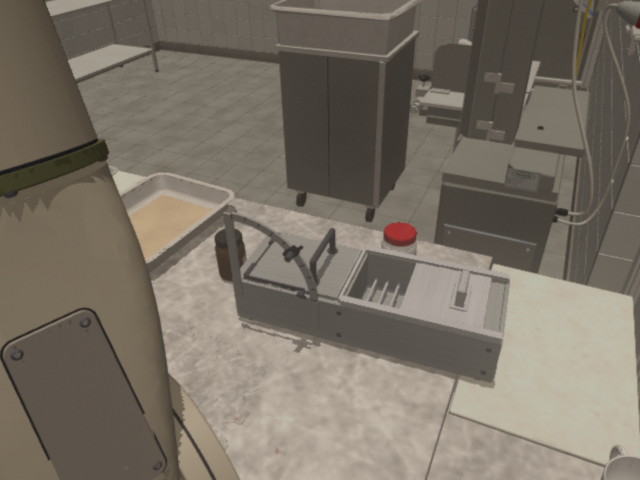

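View pics/top0.png

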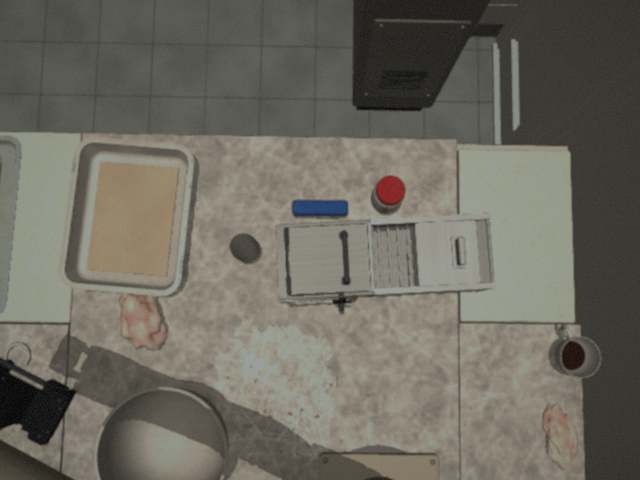

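The scene view shows the box, with the marker clip near (292,253) on the arc, the bar near (323,255) and the tab near (461,290). In the top view the box spans (277..494, 213..302), with the bar at (345,258) and the tab at (460,251). The jar is at (245,248), the tin at (389,192) and the brush at (320,208).

```bash
python3 - <<'E'
import cv2
a=cv2.imread("pics/scene0.png")[195:385,215:515];cv2.imwrite("pics/sc1.png",cv2.resize(a,None,fx=2.6,fy=2.6,interpolation=cv2.INTER_CUBIC))
a=cv2.imread("pics/top0.png")[190:320,265:505];cv2.imwrite("pics/tc1.png",cv2.resize(a,None,fx=3.3,fy=3.3,interpolation=cv2.INTER_CUBIC))
E
```

```text
(no output)
```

View pics/sc1.png

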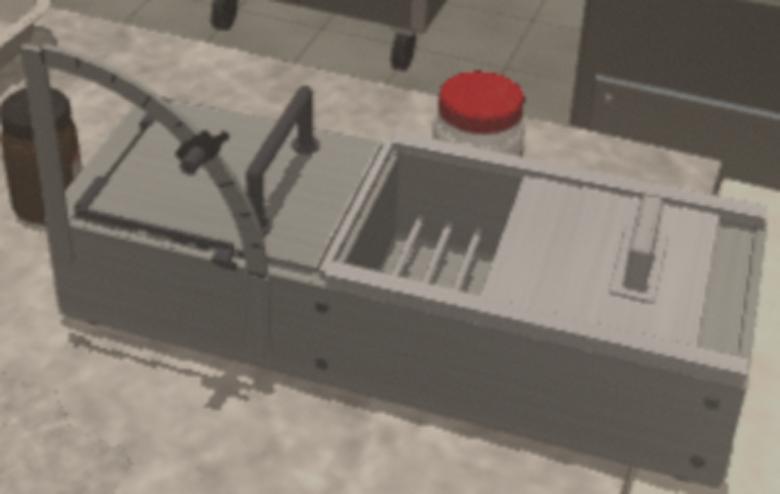

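View pics/tc1.png

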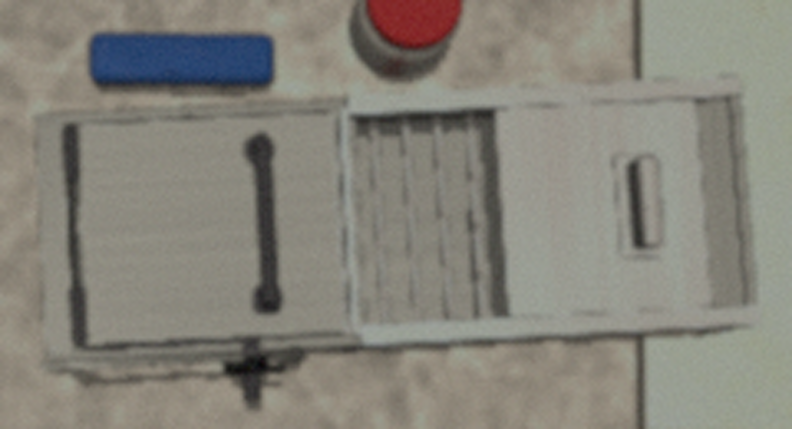

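```bash
cat >fit.py <<'E'
import json,numpy as np
from scipy.optimize import least_squares
C={n:{k:np.array(v) for k,v in json.load(open(n+".json")).items()} for n in("scene","top")}
def proj(n,X):
    c=C[n];p=c["R"]@X+c["t"];p=c["intrinsics"]@p;return p[:2]/p[2]
sc=lambda u,v:np.array([u/2.6+215,v/2.6+195]); tp=lambda u,v:np.array([u/3.3+265,v/3.3+190])
M=lambda q:(-79,180-119*np.cos(q[4]),88+119*np.sin(q[4]))
T=lambda dx:(lambda q:(dx,q[3]*1000,121))
P=lambda *a:(lambda q:a)
obs=[("scene",sc(303,93),P(42,75,130)),("scene",sc(255,178),P(-42,75,130)),("scene",sc(702,488),P(-70,-200,0)),("scene",sc(65,318),P(-70,200,0)),
("scene",sc(637,250),T(-25)),("scene",sc(652,195),T(25)),("scene",sc(202,150),M),
("top",tp(260,148),P(42,75,130)),("top",tp(268,298),P(-42,75,130)),("top",tp(647,157),T(25)),("top",tp(651,248),T(-25)),("top",tp(253,364),M),
("top",tp(40,113),P(70,200,85)),("top",tp(45,355),P(-70,200,85)),("top",tp(740,82),P(70,-200,90)),("top",tp(755,322),P(-70,-200,90))]
def W(q,b):
    b=np.array(b)/1000;c,s=np.cos(q[2]),np.sin(q[2]);return np.array([q[0]+c*b[0]-s*b[1],q[1]+s*b[0]+c*b[1],b[2]])
f=lambda q:np.concatenate([proj(n,W(q,g(q)))-o for n,o,g in obs])
s=least_squares(f,[.55,0.1,0,-.12,.7],loss="soft_l1");q=s.x
if __name__=="__main__":
    print(q.round(4));print(f(q).reshape(-1,2).round(1).tolist())
    print("tab",W(q,(0,q[3]*1000,111)),"bar",W(q,(0,75,130)),"hinge",W(q,(0,180,88)))
E
python3 fit.py
```

```text
[ 0.4886 -0.0036  0.0589 -0.1346  0.7081]
[[1.2, 0.2], [-0.1, -1.8], [6.4, 5.5], [-2.3, 1.4], [0.4, 0.5], [0.0, -0.0], [-0.3, 1.9], [0.0, -2.6], [-0.1, -1.0], [-0.8, -0.4], [-0.1, -0.3], [-2.1, 0.1], [-2.0, -0.9], [-0.8, 1.1], [0.2, -1.2], [1.4, 1.3]]
tab [ 0.4964849  -0.13796672  0.111     ] bar [0.48413658 0.07128638 0.13      ] hinge [0.47795114 0.17610403 0.088     ]
```

```bash
sed -i 's/("scene",sc(702,488),P(-70,-200,0)),//' fit.py; python3 fit.py
```

```text
[ 0.4883 -0.0042  0.0586 -0.134   0.7131]
[[1.5, 0.3], [0.2, -1.6], [-2.0, 1.5], [0.4, 0.6], [0.0, 0.1], [-0.3, 1.8], [0.4, -2.5], [0.2, -0.9], [-0.8, -0.2], [-0.1, -0.2], [-2.0, 0.2], [-1.6, -0.8], [-0.4, 1.2], [0.6, -1.0], [1.7, 1.5]]
tab [ 0.49616747 -0.13799017  0.111     ] bar [0.48392716 0.0706845  0.13      ] hinge [0.47777871 0.17550433 0.088     ]
```

drive_tool --series '[[[0,0,4],0],[[0,0,4],0],[[2.25,-5.5,1],2.9],[[2.25,-5.5,0],2.9],[[2.25,-5.5,0],2.9],[[2.25,-5.5,0],2.9],[[2.25,-5.5,0],2.9],[[2.25,-5.5,0],2.9],[[2.25,-5.5,0],2.9],[[2.25,-5.5,0],2.9]]' --hand 0

```text
time: 1.35
ee_pos: [0.4514, 0.1212, 0.3205]
eef_rot: [0.021, 1.0, 0.0, -0.0]
ft_force: [0.5, 0.8, -0.1]
width: 0.0871
grip_force: 0.0
```

drive_tool --series '[[[1,-5,0],2.9],[[1,-5,0],2.9],[[1,-5,0],0],[[1,-5,0],0],[[0.5,-5,-2],0],[[0,-0.9,-5],0],[[0,0,-5],0],[[0,0,-4],0],[[0,0,0],0],[[0,0,0],0]]'

```text
time: 2.6
ee_pos: [0.4969, -0.1361, 0.1621]
eef_rot: [-0.029, 1.0, -0.0, 0.001]
ft_force: [0.7, -0.0, -0.0]
width: 0.0873
grip_force: 0.0
```

```bash
python3 - <<'E'
from bench import r,vision
import cv2
o=vision.camera("scene")["color"][:,:,::-1]
cv2.imwrite("pics/s2.png",o)
s=r.read_state();print(s["time"],s["ee_pos"],s["eef_rot"])
E
```

```text
2.65 [ 0.49723501 -0.13610353  0.16249242] [-2.86892341e-02  9.99587548e-01 -8.08829048e-05  1.28652788e-03]
```

View pics/s2.png

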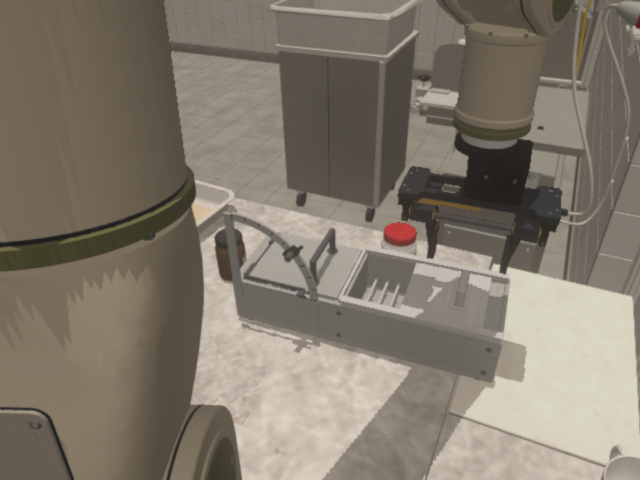

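The open fingers, with tips at about (432,258) and (502,268), straddle the tab at (461,285). I'll descend, grip it and slide.

drive_tool --series '[[[0,-0.2,-2],0],[[0,0,-2],0],[[0,0,-1.8],0],[[0,0,0],0],[[0,0,0],0],[[0,0,0],0],[[0,0,0],0],[[0,0,0],0],[[0,0,0],0],[[0,0,0],0]]' --hand 0

```text
time: 3.9
ee_pos: [0.4962, -0.1379, 0.1026]
eef_rot: [-0.029, 1.0, 0.0, -0.0]
ft_force: [0.5, 0.8, 0.8]
width: 0.0875
grip_force: 0.0
```

drive_tool --series '[[[0,0,0],0],[[0,0,0],0],[[0,0,0],0],[[0,0,0],0],[[0,0,0],0],[[0,0,0],0],[[0,0,0],0],[[0,0,0],0],[[0,0,0],0],[[0,0,0],0]]' --hand 1 --newtons 15

```text
time: 5.15
ee_pos: [0.4962, -0.1378, 0.1026]
eef_rot: [-0.029, 1.0, 0.0, -0.0]
ft_force: [-0.4, 0.6, 0.3]
width: 0.0117
grip_force: 15.0
```

drive_tool --series '[[[-0.06,1,0],0],[[-0.09,1.5,0],0],[[-0.09,1.5,0],0],[[-0.09,1.5,0],0],[[-0.09,1.5,0],0],[[-0.06,1,0],0],[[-0.06,1,0],0],[[0,0,0],0],[[0,0,0],0],[[0,0,0],0]]'

```text
time: 6.4
ee_pos: [0.4907, -0.0549, 0.1026]
eef_rot: [-0.026, 1.0, -0.004, 0.0]
ft_force: [0.7, -29.6, -1.3]
width: 0.0123
grip_force: 15.0
```

drive_tool --series '[[[0.05,-0.5,0],0],[[0,0,0],0],[[0,0,0],0],[[0,0,0],0],[[0,0,0],0],[[0,0,0],0],[[0,0,0],0],[[0,0,0],0],[[0,0,0],0],[[0,0,0],0]]'

```text
time: 7.65
ee_pos: [0.4907, -0.0551, 0.1025]
eef_rot: [-0.028, 1.0, -0.001, -0.0]
ft_force: [-3.3, -11.9, 3.8]
width: 0.0119
grip_force: 15.0
```

```bash
python3 - <<'E'
from bench import r,vision
import cv2
o=vision.camera("scene")["color"][195:385,215:515,::-1]
cv2.imwrite("pics/s3.png",cv2.resize(o,None,fx=2.6,fy=2.6,interpolation=cv2.INTER_CUBIC))
E
```

```text
(no output)
```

View pics/s3.png

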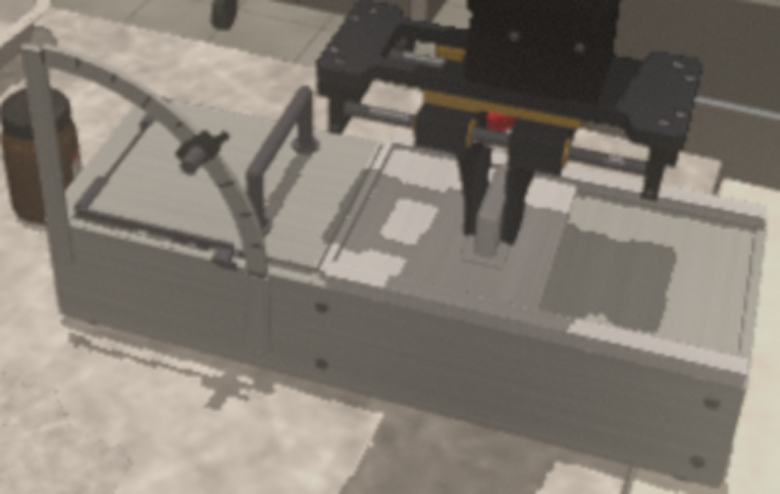

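The cover is home, with the compartment fully covered and the tab at (487,215). I'll release it and rise.

drive_tool --series '[[[0,0,0],0],[[0,0,0],0],[[0,0,0],0],[[0,0,0],0],[[0,0,0],0],[[0,0,0],0],[[0,0,0],0],[[0,0,3],0],[[0,0,4],0],[[0,0,4],0]]' --hand 0

```text
time: 8.95
ee_pos: [0.491, -0.0529, 0.2137]
eef_rot: [-0.029, 1.0, 0.0, -0.0]
ft_force: [0.6, -0.3, -0.6]
width: 0.0863
grip_force: 0.0
```

drive_tool --series '[[[0.1,3,0],0],[[0.2,4,0],0],[[0.2,4,0],0],[[0,1.4,0],0],[[0,0,-3],0],[[0,0,-3],0],[[0,0,0],0],[[0,0,0],0],[[0,0,0],0],[[0,0,0],0]]'

```text
time: 10.2
ee_pos: [0.4967, 0.0712, 0.1534]
eef_rot: [-0.029, 1.0, 0.0, 0.001]
ft_force: [-0.3, 0.5, 0.9]
width: 0.0868
grip_force: 0.0
```

drive_tool --series '[[[0,0,-2],0],[[0,0,-1.4],0],[[0,0,0],0],[[0,0,0],0],[[0,0,0],0],[[0,0,0],0],[[0,0,0],0],[[0,0,0],0],[[0,0,0],0],[[0,0,0],0]]'

```text
time: 11.45
ee_pos: [0.4963, 0.0711, 0.1186]
eef_rot: [-0.029, 1.0, 0.0, -0.0]
ft_force: [-0.9, 0.0, 0.1]
width: 0.0873
grip_force: 0.0
```

drive_tool --series '[[[0,0,0],0],[[0,0,0],0],[[0,0,0],0],[[0,0,0],0],[[0,0,0],0],[[0,0,0],0],[[0,0,0],0],[[0,0,0],0],[[0,0,0],0],[[0,0,0],0]]' --hand 1 --newtons 20

```text
time: 12.7
ee_pos: [0.4961, 0.0743, 0.1186]
eef_rot: [-0.03, 1.0, 0.002, 0.0]
ft_force: [-0.2, 11.2, -2.0]
width: 0.0094
grip_force: 20.0
```

The bar is held (width 9.4 mm). I'll lift about 30° along the arc first.

drive_tool --series '[[[0,0.5,0.5],0],[[0,0.3,0.5],0],[[0,0.35,0.5],0],[[0,0.3,0.5],0],[[-0.1,0.35,0.5],0],[[0,0.35,0.5],0],[[0,0.4,0.45],0],[[0,0.4,0.45],0],[[-0.1,0.45,0.4],0],[[0,0.45,0.4],0]]'

```text
time: 13.95
ee_pos: [0.494, 0.1077, 0.1661]
eef_rot: [-0.028, 1.0, -0.001, -0.001]
ft_force: [-4.6, -8.3, 4.0]
width: 0.0096
grip_force: 20.0
```

```bash
python3 - <<'E'
from bench import r,vision
import cv2
o=vision.camera("scene")["color"][185:305,215:375,::-1]
cv2.imwrite("pics/s4.png",cv2.resize(o,None,fx=5,fy=5,interpolation=cv2.INTER_CUBIC))
s=r.read_state();print(s["time"],s["ee_pos"],s["ft_force"])
E
```

```text
14.0 [0.49393388 0.10825077 0.16658313] [-6.1600932  -9.52922226  7.15251521]
```

View pics/s4.png

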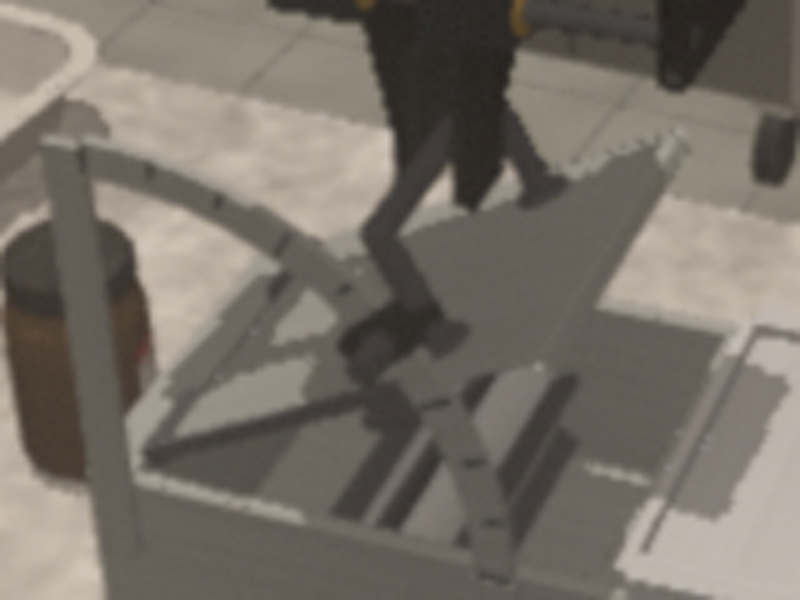

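The pointer at (390,405) is about 10° below the clip, whose body is at (385,345) and sits near the 41° mark on the arc. Next I'll do the remaining lift.

drive_tool --series '[[[0,0.24,0.2],0],[[0,0.24,0.2],0],[[-0.05,0.24,0.2],0],[[0,0.24,0.16],0],[[0,0.25,0.14],0],[[-0.05,0.26,0.12],0],[[0,0.25,0.1],0],[[0,0,0],0],[[0,0,0],0],[[0,0,0],0]]'

```text
time: 15.25
ee_pos: [0.4932, 0.1247, 0.1779]
eef_rot: [-0.028, 1.0, -0.001, -0.0]
ft_force: [-5.9, -10.2, 10.1]
width: 0.0086
grip_force: 20.1
```

```bash
python3 - <<'E'
from bench import r,vision
import cv2
o=vision.camera("scene")["color"][185:305,215:375,::-1]
cv2.imwrite("pics/s5.png",cv2.resize(o,None,fx=5,fy=5,interpolation=cv2.INTER_CUBIC))
s=r.read_state();print(s["time"],s["ee_pos"],s["ft_force"],s["eef_rot"])
E
```

```text
15.3 [0.49315573 0.12469943 0.17789738] [-6.66584567 -8.93271141  9.65601961] [-2.76370421e-02  9.99617579e-01 -8.48796657e-04 -4.10775828e-04]
```

View pics/s5.png

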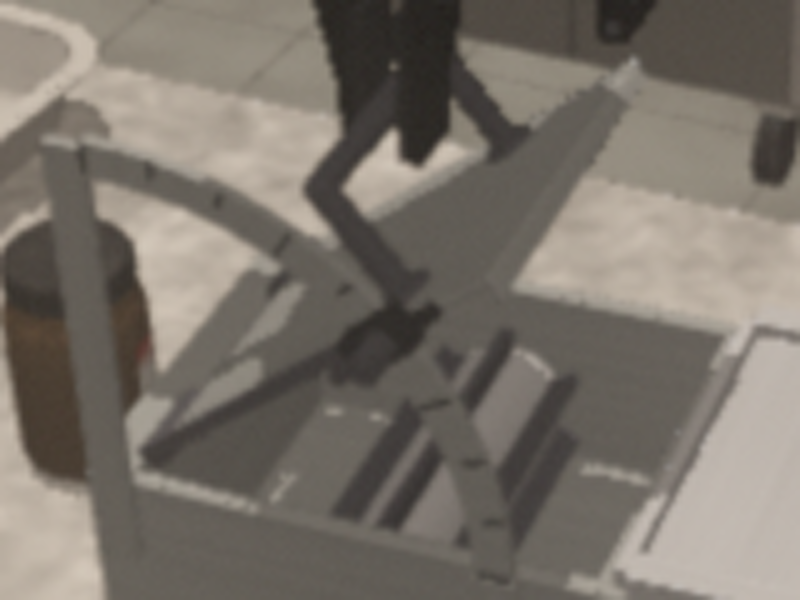

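```bash
python3 - <<'E'
from fit import *
q0=q.copy(); q=q0.copy(); q[1]+=.004
for n,o,ends in(("scene",sc(202,150),[(sc(303,93),42),(sc(255,178),-42)]),("top",tp(253,364),[(tp(260,148),42),(tp(268,298),-42)])):
    b=np.mean([u-proj(n,W(q,(x,75,130))) for u,x in ends],0)
    th=np.radians(np.arange(30,52,.25))
    e=[np.linalg.norm(proj(n,W(q,(-79,180-119*np.cos(t),88+119*np.sin(t))))+b-o) for t in th]
    i=np.argmin(e);print(n,b,"marker deg",np.degrees(th[i]),e[i])
F=lambda u,v:np.array([u/5+215,v/5+185])
for name,d in(("now",F(332,358)-F(150,455)),("prev",F(365,402)-F(150,455)),("shut",sc(215,248)-sc(80,212))):
    print(name,"obs slope deg",np.degrees(np.arctan2(-d[1],d[0])))
for t in(0,28,30,32,38,40,42,44):
    a=np.radians(t);d=proj("scene",W(q,(-66,180-90*np.cos(a),88+90*np.sin(a))))-proj("scene",W(q,(-66,180,88)));print(t,np.degrees(np.arctan2(-d[1],d[0])).round(1))
E
```

```text
scene [1.54239817 1.24141241] marker deg 41.5 2.55933124303084
top [1.93261118 1.74270318] marker deg 37.5 1.834804784266767
now obs slope deg 28.056144728790954
prev obs slope deg 13.847977619160044
shut obs slope deg -14.931417178137522
0 -13.8
28 13.2
30 15.5
32 18.0
38 25.7
40 28.4
42 31.2
44 34.1
```

drive_tool --series '[[[0,0,0],0],[[0,0,0],0],[[0,0,0],0],[[0,0,0],0],[[0,0,0],0],[[0,0,0],0],[[0,0,0],0],[[0,0,0],0],[[0,0,0],0],[[0,0,0],0]]'

```text
time: 16.55
ee_pos: [0.4932, 0.1247, 0.1779]
eef_rot: [-0.028, 1.0, -0.001, -0.0]
ft_force: [-6.4, -8.2, 10.5]
width: 0.0092
grip_force: 20.1
```

```bash
python3 - <<'E'
from bench import r,vision
import cv2
o=vision.camera("scene")["color"][185:305,215:375,::-1]
a=cv2.imread("pics/s5.png");b=cv2.resize(o,None,fx=5,fy=5,interpolation=cv2.INTER_CUBIC)
print("picture change",cv2.absdiff(a,b).mean(),cv2.absdiff(a,b)[:450].max())
if cv2.absdiff(a,b).mean()<4: print(r.close_job())
E
```

```text
picture change 0.7242083333333333 29
the job is handed in; nothing more can be done
None
```

I slid the cover fully home, then lifted the flap to about 40° and handed the job in with it held still by the bar; the marker clip measures about 40° (readings 37.5° to 41.5°, tolerance 4°), and no verdict was returned.

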